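# Hang the demonstration wheel on the spring-keeper J-hook

## Robot

A 7-joint arm with a two-finger parallel gripper is mounted at the origin on a cart in front of the work surface, level with it; the furniture and walls round the work are solid. World frame = base frame: x ahead of the robot, y to its left, z up, the work surface at z = 0. Lengths are in m, angles in rad, forces in N, time in s.
With the tool pointing down it reaches from about 0.4 to 0.85 m from the base axis. Payload 4.5 kg.
Tool frame: the origin (TCP) lies midway between the tips of the shut fingers; the grasp point (between the pads) lies 19 mm behind it; z points along the fingers, y is the direction in which the jaws open and shut (so a half turn about z gives the same grasp; the last joint's range is limited). The gripper opens to 88 mm and grips with 3 to 60 N. Pads are 18 mm wide; open, the fingers measure 123 mm over their backs; the gripper's body (75 mm by 187 mm) begins 45 mm behind the grasp point.
Start: joints at [1.35, 0.689, -0.195, 1.565, 0.157, 0.902, -0.215], TCP at [0.158, -0.605, 0.216] pointing down, gripper open.
Joint ranges: [-3.01, 3.01], [-0.46, 2.08], [-1.47, 1.51], [0.13, 2.56], [-1, 4.14], [0.04, 2.09], [-2.66, 2.66]. Speed limits (rad/s): [2.57, 2.57, 3.14, 3.14, 3.14, 3.14, 3.14].

## Interface

Orientations are given as a unit quaternion [x, y, z, w].
In Python, from plant import r gives the robot as it stands. The module is installed in compiled form; this text tells all that it offers.
- The arm moves only by the shell command python3 -m jog 'ROWS' [FORCE]. ROWS is JSON, a list of rows, each an object with "translation": the shift along the tool's x, y, z in units of 40 mm (1.0 is 40 mm), a list of three; "twist": the turn about the tool's z in units of 6 degrees (1.0 is 6 degrees); "claw": the opening in per cent of the stroke, from 0 (shut) to 100 (fully open). A call has 1 to 20 rows; each row shifts and turns the commanded pose from where the row before left it, along the tool's axes as they then stand; what a row does not reach is not made up. A row lasts 1/12 s, in which the tool goes at most 41.7 mm and 7.16 degrees, less where a joint would pass 70% of its speed; a pose out of reach is approached as far as the arm can. A call is refused whole if a number of a shift passes 1 or a number of a turn 1, either way. A call with a gripper value outside its range is refused whole. The fingers move at their own pace and stop on an object; FORCE is the grip in N (left out, the last holds). Time passes only in rows, so rows that do not move let the fingers close. It gives the time, the measured TCP pose, the force and the opening at its end, in the units of the state.
- r.get_state(): the state, without advancing time (a new reading comes with each control period).
- r.snapshot(name): name is "scene" or "top" or "wrist"; returns a dict with "img" (384x512x3 uint8, red, green, blue), "fx", "fy", "cx", "cy" (pixels), "origin" and "rotation" of the camera in the world; the wrist camera has in their place "T_tool_cam" (4x4, takes a point from camera to tool coordinates, whose origin is the TCP and whose axes are the flange's). Camera axes: x right, y up, looking along -z (the intrinsics and any distortion apply to the point x, -y, -z); pixel columns grow to the right and rows downward; lengths in m; the calibration is good to about 2 mm. A picture is of the moment at which its call begins: read the wrist's pose just before it. There is no depth.
- r.finish_job(): hands the job in, once; it reports no verdict.
Trained networks look in the newest picture that a camera, given by its name, has taken for a name from the list of things; names that differ only in an ending like _2 or _b are one class to them, and where a whole thing is asked for, a point or a joint stands for the part that bears it (a point fixed in the world has none). Each returns a list of dicts, best first, with "confidence" (0 to 1); they miss things now and then, are a little off and sometimes report something else, mostly with a low value. They report only what shows in the picture. A call takes as long as a camera call.
- r.spot_in(label, camera): "rect" ([left, top, right, bottom] in pixels, round what is visible of it).
- r.spot_point(label, camera): "location" ([row, column] in pixels: a listed point, or the origin of a listed thing).
The state is a dict: "clock": time; "q": joint angles; "qd": joint speeds; "joint_torque": joint torques, N m; "tool_pos": TCP position; "eef_rot": TCP orientation; "contact_force": force on the tool from outside, world axes, zero at the start; "moment": the same for the moment, N m; "opening": opening from 0.0 (shut) to 1.0 (fully open).
Only numpy, scipy, OpenCV 4.12 (cv2) and the standard library are available. Lean on these libraries where they do the work, as an engineer would, in place of code of your own. Each camera call takes 0.05 s, during which the arm holds its last target. There are 200 camera calls.

## Task

Take the wheel rim out of its blue cradle by the rim and hang it on the J-hook of the stand. Ease the top of the rim down into the mouth of the hook, past the orange spring keeper, until it is fully home on the seat and the keeper has snapped back above it, then let go and leave it hanging still. The hook's height was set by the last class, so feel your way down: be gentle with the stand (no more than 20 N on it) and leave the things around it alone.

Things in the scene. Friction and masses are not known exactly. Their poses are not given: they have to be found in the camera images.
- wheel: Wheel without spokes or hub (a hoop): aluminium rim, black tyre, outer diameter 200 mm, inner 172 mm, 10 mm thick along its axis, flat sides, 0.13 to 0.25 kg. Origin at its centre; x is the wheel's axis (level at the start), z up at the start, y level along the wheel's plane. It starts upright in the cradle, centre 113.5 mm above the table.
- wheel_grip (a point): A good place to pinch the rim across its flat sides (fingers closing along the wheel's x): middle of the rim 28 degrees from the top, 44 mm to the +y side of the centre and 82 mm above it, so that the top of the rim stays free for the hook. The mirrored place on the -y side is as good. Grip firmly (80 N or more), or the wheel turns in the fingers.
- rack: Blue plastic cradle, fixed, base 84 x 150 mm. Origin at the middle of its underside. The wheel stands in a 15 mm slot between two cheeks 130 mm long (along y) that end 62 mm above the table. Lift the wheel straight up by 80 mm or more to clear it.
- stand: Fixed stand with the J-hook, grey base 150 x 140 x 14 mm. Origin on the table straight below where the rim hangs; x points from the mouth back to the column. Bring the wheel, axis along the stand's x, from the -x side with the rim's top above the hook's tip (the hook then passes through the hoop), put its mid-plane at x = 0, its centre at y = 0, and lower it.
- column_foot (a point): Foot of the telescopic column, x = +50 mm from the stand's origin, 14 mm above the table. The hook's seat is 222 to 266 mm above the table, different each time and not reported: find it by feel. The hook is spring mounted: with the rim on its seat it gives 1 mm for each 6 N. Hanging fully home, the wheel's centre is 86 mm below the seat.
- keeper (a joint): Orange sprung leaf 28 mm long, hinged at the back of the mouth 44 mm above the seat, slanting down towards the tip. 0 rad closed; 0.2 to 0.5 while the rim pushes it back on its way down, which takes about 3 to 8 N; back at 0 above the rim once the rim is home. It then bars the way out.
- seat (a joint): Small orange sprung plate at the bottom of the hook. 0 m empty, 3 to 5 mm when the rim is fully home (takes under 0.6 N). The mouth above it, in the stand's frame: upturned tip at x = -17 to -9 mm, flaring to -23 mm at its top 52 mm above the seat; back at x = +16 mm. Nothing is higher than the tip.
- amethyst: Bystander: violet crystal specimen 58 x 80 x 42 mm, origin under its centre.
- limonite: Bystander: brown mineral 40 x 56 x 26 mm, origin under its centre.
- torch_green: Bystander: black torch with a green ring, 104 mm long, 32 mm thick, origin under its centre.
- tape_blue: Bystander: blue tape roll, 52 mm diameter, 28 mm high, origin under its centre.
- charger: Bystander: black charger block 42 x 62 x 30 mm, origin under its centre.

How it is judged:
On the way, in this order (a step that is already met when the one before it is completed fails the run):
1. the wheel is lifted clear of the cradle (height (world z) of wheel above 0.15 m and contact force between wheel and rack below 0.1 N), for 0.1 s.
2. the rim presses the keeper back (value of joint keeper above 0.12 rad and contact force between wheel and stand above 1 N), for 0.02 s.
At the end, for the whole second after the job is handed in: Wheel hangs by its rim on the hook, at rest (0.05 m/s, 0.5 rad/s): seat plate pressed over 2 mm, keeper closed above the rim (under 0.06 rad), wheel centre above 130 mm and within 25 mm horizontally of the stand's origin, its axis within 0.25 rad of the stand's x (value of joint seat above 0.002 m and value of joint keeper below 0.06 rad and contact force between wheel and stand above 0.5 N and height (world z) of wheel above 0.13 m and horizontal distance between wheel and stand below 0.025 m and angle between the x axis of wheel and the x axis of stand, either way round below 0.25 rad and linear speed of wheel below 0.05 m/s and angular speed of wheel below 0.5 rad/s); the robot touches nothing.
It fails at once if the wheel and the stand press on each other with more than 20 N (contact force between wheel and stand above 20 N).
It fails at once if the robot pushes the stand with more than 20 N (contact force between the arm and stand above 20 N).
It fails at once if a bystander is moved by more than 30 mm (distance of any of amethyst, limonite, torch_green, tape_blue, charger from where it was at the start of the episode above 0.03 m).
It also fails if it takes over 72 s, if anything falls off the work surface, if the arm or the gripper's body presses on something with over 40 N, if the wrist force passes 120 N, or if a joint passes its speed limit or range.

## Working session

There is one attempt and no reset: what is moved stays moved. The work goes in short steps, Python scripts to look and compute and a shell command to move; the robot and the scene stay as the last step left them, time stands still between calls to the robot, and variables do not carry over. Pictures are saved under pics/ and viewed, about 8 in all and at most 12, crops included, and the job is handed in when it is done.

```bash
mkdir -p pics; cat > h.py <<'E'
import numpy as np, cv2
from plant import r
from scipy.spatial.transform import Rotation as R
def ray(s,rc):
    d=np.array([(rc[1]-s['cx'])/s['fx'],-(rc[0]-s['cy'])/s['fy'],-1.0])
    return np.array(s['origin']),np.array(s['rotation'])@d
def onz(s,rc,z):
    o,d=ray(s,rc); return o+d*(z-o[2])/d[2]
def proj(s,p):
    c=np.array(s['rotation']).T@(np.array(p)-np.array(s['origin']))
    return s['cx']+s['fx']*c[0]/-c[2], s['cy']-s['fy']*c[1]/-c[2]
def wrist():
    st=r.get_state(); s=r.snapshot('wrist'); T=np.eye(4)
    T[:3,:3]=R.from_quat(st['eef_rot']).as_matrix(); T[:3,3]=st['tool_pos']
    M=T@np.array(s['T_tool_cam']); s['origin']=M[:3,3]; s['rotation']=M[:3,:3]; return s
def save(s,n): cv2.imwrite('pics/'+n+'.png',cv2.cvtColor(s['img'],cv2.COLOR_RGB2BGR))
E
python3 - <<'E'
from h import *
st=r.get_state(); print(st)
print(R.from_quat(st['eef_rot']).as_matrix().round(3))
zs=dict(wheel=.1135,wheel_grip=.1955,rack=0,stand=0,column_foot=.014,amethyst=0,limonite=0,torch_green=0,tape_blue=0,charger=0,keeper=.27,seat=.24)
S={}
for c in('scene','top'):
    s=S[c]=r.snapshot(c); save(s,c+'0'); print(c,s['fx'],np.round(s['origin'],3),[k for k in s])
    for n,z in zs.items():
        for d in r.spot_point(n,c)[:2]:
            print(n,round(d['confidence'],2),np.round(d['location']),onz(s,d['location'],z).round(3))
a,b=[cv2.imread('pics/%s0.png'%c) for c in S]
E
```

```text
{'clock': 0.0, 'q': array([ 1.34979567,  0.68998789, -0.19449741,  1.5663487 ,  0.15733245,
        0.90251393, -0.21508779]), 'qd': array([ 7.52642519e-05,  2.93706092e-05, -5.22942149e-04, -6.20156706e-04,
       -2.25057896e-03, -8.68146903e-04, -7.34471950e-05]), 'joint_torque': array([-7.78030681e-04, -5.27568519e+01, -1.26708761e+00, -1.53433549e+01,
       -5.26528526e-02,  6.70194102e-03,  1.40100278e-04]), 'tool_pos': array([ 0.15729098, -0.60417936,  0.21560599]), 'eef_rot': array([ 9.91888476e-01,  1.27107758e-01, -2.03685555e-04, -9.09356146e-04]), 'contact_force': array([-0.26837593, -0.53981094, -0.2234101 ]), 'moment': array([ 0.01017115, -0.03603537,  0.01757822]), 'opening': 1.0009244537940234}
[[ 0.968  0.252 -0.001]
 [ 0.252 -0.968  0.002]
 [-0.    -0.002 -1.   ]]
scene 388.9302683492401 [ 0.065 -0.796  1.042] ['img', 'fx', 'fy', 'cx', 'cy', 'origin', 'rotation']Traceback (most recent call last):
  File "<stdin>", line 10, in <module>
  File "h.py", line 8, in onz
    o,d=ray(s,rc); return o+d*(z-o[2])/d[2]
        ~~~^^^^^^
  File "h.py", line 6, in ray
    return np.array(s['origin']),np.array(s['rotation'])@d
                                 ~~~~~~~~~~~~~~~~~~~~~~~^~
ValueError: matmul: Input operand 1 has a mismatch in its core dimension 0, with gufunc signature (n?,k),(k,m?)->(n?,m?) (size 3 is different from 4)
```

View pics/scene0.png

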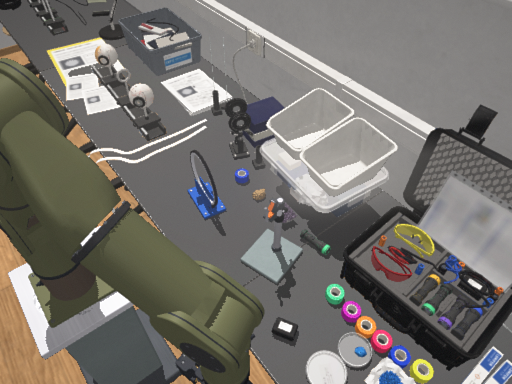

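The scene view shows the wheel near (203,180) in its blue cradle, the stand base near (272,255), and the hook with its orange parts near (275,208). The rotation comes as a quaternion, so I'm fixing the helper.

```bash
python3 - <<'E'
t=open('h.py').read()
t=t.replace("np.array(s['rotation'])@d","rot(s)@d").replace("np.array(s['rotation']).T","rot(s).T")
t=t.replace("def ray","def rot(s):\n    a=np.array(s['rotation']); return a if a.ndim==2 else R.from_quat(a).as_matrix()\ndef ray",1)
open('h.py','w').write(t)
E
python3 - <<'E'
from h import *
zs=dict(wheel=.1135,wheel_grip=.1955,rack=0,stand=0,column_foot=.014,amethyst=0,limonite=0,torch_green=0,tape_blue=0,charger=0,keeper=.27,seat=.24)
for c in('scene','top'):
    s=r.snapshot(c); save(s,c+'1'); print(c,s['fx'],np.round(s['origin'],3))
    for n,z in zs.items():
        for d in r.spot_point(n,c)[:2]:
            print(n,round(d['confidence'],2),np.round(d['location']),onz(s,d['location'],z).round(3))
E
```

```text
scene 388.9302683492401 [ 0.065 -0.796  1.042]
wheel 0.63 [180. 200.] [0.48  0.031 0.114]
wheel_grip 0.64 [199. 260.] [ 0.539 -0.215  0.196]
rack 0.96 [200. 206.] [0.495 0.033 0.   ]
stand 0.79 [263. 268.] [ 0.505 -0.304  0.   ]
column_foot 0.57 [246. 278.] [ 0.565 -0.281  0.014]
amethyst 0.48 [215. 283.] [ 0.669 -0.186  0.   ]
limonite 0.54 [198. 257.] [ 0.646 -0.07   0.   ]
torch_green 0.57 [242. 315.] [ 0.677 -0.337  0.   ]
tape_blue 0.49 [179. 242.] [0.661 0.04  0.   ]
charger 0.79 [328. 283.] [ 0.405 -0.492  0.   ]Traceback (most recent call last):
  File "<stdin>", line 6, in <module>
ValueError: it knows: amethyst, charger, column_foot, limonite, rack, stand, tape_blue, torch_green, wheel, wheel_grip
```

```bash
python3 - <<'E'
from h import *
zs=dict(wheel=.1135,wheel_grip=.1955,rack=0,stand=0,column_foot=.014,amethyst=0,limonite=0,torch_green=0,tape_blue=0,charger=0)
for c in('top',):
    s=r.snapshot(c); save(s,c+'1'); print(c,s['fx'],np.round(s['origin'],3),rot(s).round(2).tolist())
    for n,z in zs.items():
        for d in r.spot_point(n,c)[:2]:
            print(n,round(d['confidence'],2),np.round(d['location']),onz(s,d['location'],z).round(3))
im=cv2.imread('pics/top1.png')
s2=r.snapshot('scene'); b=cv2.cvtColor(s2['img'],cv2.COLOR_RGB2BGR)[130:310,160:340]
cv2.imwrite('pics/sc_crop.png',cv2.resize(b,None,fx=3.3,fy=3.3,interpolation=cv2.INTER_CUBIC))
E
```

```text
top 453.8554844490716 [ 0.327 -0.209  1.285] [[0.01, 0.98, -0.19], [-1.0, 0.01, -0.01], [-0.01, 0.19, 0.98]]
wheel 0.57 [227. 164.] [0.489 0.035 0.113]
wheel_grip 0.78 [222. 141.] [0.49  0.076 0.196]
rack 0.6 [230. 172.] [0.499 0.038 0.   ]
rack 0.59 [220. 142.] [0.527 0.125 0.   ]
stand 0.78 [230. 293.] [ 0.501 -0.308  0.   ]
column_foot 0.72 [211. 283.] [ 0.553 -0.279  0.014]
limonite 0.71 [177. 209.] [ 0.655 -0.065  0.   ]
torch_green 0.65 [174. 303.] [ 0.663 -0.337  0.   ]
tape_blue 0.67 [175. 171.] [0.66  0.047 0.   ]
```

View pics/top1.png

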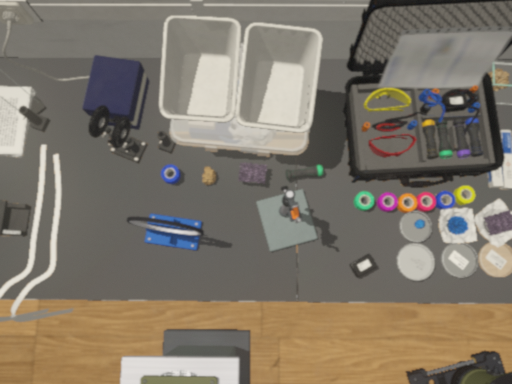

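View pics/sc_crop.png

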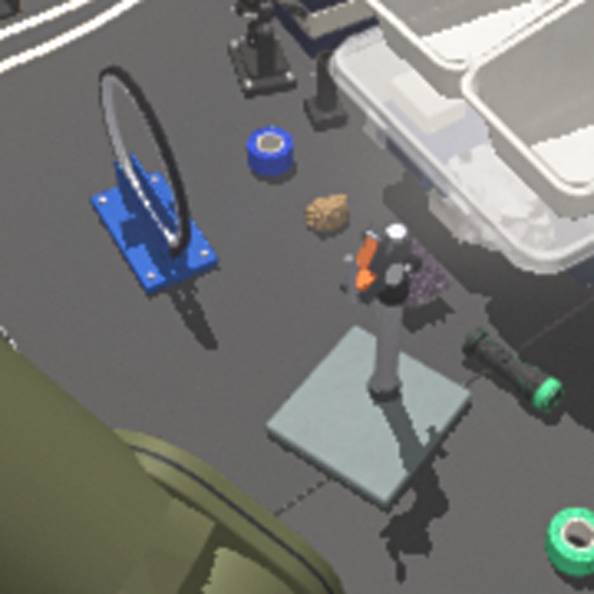

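Top view: the cradle's base corners are near (148,214) to (200,249) and the stand's grey base near (257,203) to (317,237), with the hook at about (292,208). The crop shows the hook mouth facing away from the column, with its orange parts at about (365,260). Next I segment both bases for exact poses.

```bash
python3 - <<'E'
from h import *
for c in('top','scene'):
    s=r.snapshot(c); im=s['img']; hsv=cv2.cvtColor(im,cv2.COLOR_RGB2HSV)
    st=r.spot_in('stand',c)[0]; rk=r.spot_in('rack',c)[0]; wh=r.spot_in('wheel',c)[0]
    print(c,'stand',np.round(st['rect']),'rack',np.round(rk['rect']),'wheel',np.round(wh['rect']))
    for n,bx,m,z in(('stand',st['rect'],(hsv[...,2]>95)&(hsv[...,2]<190)&(hsv[...,0]>70)&(hsv[...,0]<110)&(hsv[...,1]>25),.014),
                  ('rack',rk['rect'],(hsv[...,0]>100)&(hsv[...,0]<125)&(hsv[...,1]>150),0.01)):
        k=np.zeros(m.shape,np.uint8); x0,y0,x1,y1=[int(v) for v in bx]; k[y0-4:y1+4,x0-4:x1+4]=1
        m=(m&(k>0)).astype(np.uint8); m=cv2.morphologyEx(m,cv2.MORPH_OPEN,np.ones((3,3)))
        ps=np.array([onz(s,(v,u),z)[:2] for v,u in np.argwhere(m)])*1000
        re=cv2.minAreaRect(ps.astype(np.float32)); print(n,len(ps),np.round(re[0],1),np.round(re[1],1),round(re[2],1), cv2.boxPoints(re).round(0).tolist())
E
```

```text
top stand [257. 186. 317. 251.] rack [144. 213. 204. 252.] wheel [127. 217. 205. 238.]Traceback (most recent call last):
  File "<stdin>", line 11, in <module>
cv2.error: OpenCV(4.12.0) /io/opencv/modules/imgproc/src/convhull.cpp:143: error: (-215:Assertion failed) total >= 0 && (depth == CV_32F || depth == CV_32S) in function 'convexHull'
```

```bash
python3 - <<'E'
from h import *
for c in('top','scene'):
    s=r.snapshot(c); im=s['img']; hsv=cv2.cvtColor(im,cv2.COLOR_RGB2HSV)
    st=r.spot_in('stand',c)[0]; rk=r.spot_in('rack',c)[0]
    px=(240,280) if c=='top' else (262,258)
    ref=im[px[0]-2:px[0]+3,px[1]-2:px[1]+3].reshape(-1,3).mean(0); print(c,ref)
    for n,bx,m,z in(('stand',st['rect'],np.abs(im.astype(int)-ref).max(2)<30,.014),
                  ('rack',rk['rect'],(hsv[...,0]>100)&(hsv[...,0]<125)&(hsv[...,1]>150),0.01)):
        k=np.zeros(m.shape,np.uint8); x0,y0,x1,y1=[int(v) for v in bx]; k[y0-4:y1+4,x0-4:x1+4]=1
        m=(m&(k>0)).astype(np.uint8); m=cv2.morphologyEx(m,cv2.MORPH_OPEN,np.ones((3,3)))
        ps=np.array([onz(s,(v,u),z)[:2] for v,u in np.argwhere(m)])*1000
        if len(ps)<5: print('none');continue
        re=cv2.minAreaRect(ps.astype(np.float32)); print(n,len(ps),np.round(re[0],1),np.round(re[1],1),round(re[2],1), cv2.boxPoints(re).round(0).tolist())
E
```

```text
top [143.12 150.64 143.56]
stand 1990 [ 528.7 -286.9] [148.9 139.1] 15.7 [[438.0, -240.0], [476.0, -374.0], [619.0, -334.0], [582.0, -200.0]]
rack 633 [491.9  33. ] [143.1  80.6] 82.3 [[442.0, -32.0], [522.0, -43.0], [542.0, 98.0], [462.0, 109.0]]Traceback (most recent call last):
  File "<stdin>", line 4, in <module>
IndexError: list index out of range
```

```bash
python3 -m jog '[{"translation":[0,0,-0.9],"twist":-1,"claw":100},{"translation":[0,0,-0.9],"twist":-1,"claw":100},{"translation":[0,0,-0.9],"twist":-1,"claw":100},{"translation":[0,0,-0.9],"twist":-1,"claw":100},{"translation":[0,0,-0.4],"twist":-1,"claw":100},{"translation":[0,0,0],"twist":-1,"claw":100},{"translation":[0,0,0],"twist":-1,"claw":100},{"translation":[0,0,0],"twist":-1,"claw":100},{"translation":[0,0,0],"twist":-1,"claw":100},{"translation":[0,0,0],"twist":-1,"claw":100},{"translation":[0,0,0],"twist":-1,"claw":100},{"translation":[0,0,0],"twist":-0.28,"claw":100},{"translation":[0,0,0],"twist":0,"claw":100}]' 60
python3 -m jog '[{"translation":[0.7,0.45,0],"twist":0,"claw":100},{"translation":[0.7,0.45,0],"twist":0,"claw":100},{"translation":[0.7,0.45,0],"twist":0,"claw":100},{"translation":[0.7,0.45,0],"twist":0,"claw":100},{"translation":[0.7,0.45,0],"twist":0,"claw":100},{"translation":[0.7,0.45,0],"twist":0,"claw":100},{"translation":[0.7,0.45,0],"twist":0,"claw":100},{"translation":[0.7,0.45,0],"twist":0,"claw":100},{"translation":[0.7,0.45,0],"twist":0,"claw":100},{"translation":[0.7,0.45,0],"twist":0,"claw":100},{"translation":[0.7,0.45,0],"twist":0,"claw":100},{"translation":[0.7,0.45,0],"twist":0,"claw":100},{"translation":[0,0,0],"twist":0,"claw":100},{"translation":[0,0,0],"twist":0,"claw":100}]'
python3 - <<'E'
from h import *
st=r.get_state(); print(st['clock'],st['tool_pos'],R.from_quat(st['eef_rot']).as_matrix().round(3).tolist(),st['q'].round(2))
s=wrist(); print(np.array(s['T_tool_cam']).round(3).tolist(),s['fx'])
save(s,'w1')
for n,z in dict(stand=0,column_foot=.014,wheel=.1135,wheel_grip=.1955).items():
    for d in r.spot_point(n,'wrist')[:1]: print(n,round(d['confidence'],2),np.round(d['location']),onz(s,d['location'],z).round(3))
E
```

```text
clock: 2.83
tool_pos: [0.1574, -0.6048, 0.3763]
eef_rot: [0.753, 0.658, 0.0, -0.0]
contact_force: [-1.4, 0.5, 0.9]
opening: 0.999
clock: 4.0
tool_pos: [0.4181, -0.299, 0.3767]
eef_rot: [0.752, 0.659, 0.0, 0.0]
contact_force: [-0.4, -1.1, -0.6]
opening: 1.0
4.0 [ 0.41805035 -0.2989816   0.37674347] [[0.131, 0.991, 0.001], [0.991, -0.131, 0.0], [0.0, 0.001, -1.0]] [ 0.93  0.41 -0.61  1.63  0.25  1.18  0.13]
[[0.002, 0.948, 0.319, 0.083], [1.0, -0.002, -0.0, 0.0], [0.0, 0.319, -0.948, -0.169], [0.0, 0.0, 0.0, 1.0]] 324.4896380258504
stand 0.56 [128. 307.] [ 0.506 -0.301  0.   ]
column_foot 0.93 [112. 335.] [ 0.551 -0.278  0.014]
```

View pics/w1.png

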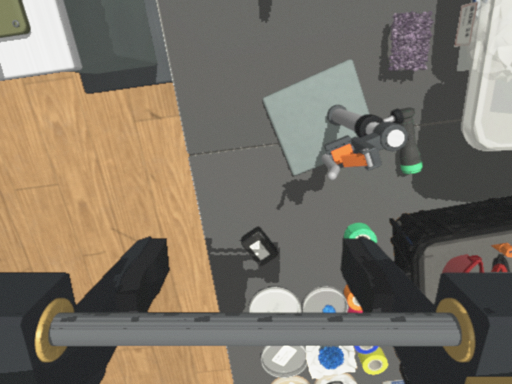

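The wrist view from above shows the column foot at (338,115), the column's white top at (395,138), the orange keeper at (348,155) and the hook tip at (332,170). I'll overlay the pose model at several seat heights in both views. That checks the origin and may give the height.

```bash
cat > ov.py <<'E'
from h import *
O=np.array([.5046,-.2937]); yaw=np.radians(15.7)
def W(x,y,z): c,s=np.cos(yaw),np.sin(yaw); return [O[0]+c*x-s*y,O[1]+s*x+c*y,z]
def crop(s,x0,y0,w,h,k,hs):
    im=cv2.cvtColor(s['img'],cv2.COLOR_RGB2BGR)[y0:y0+h,x0:x0+w]; im=cv2.resize(im,None,fx=k,fy=k,interpolation=cv2.INTER_CUBIC)
    im=im.copy()
    for hh,c in hs:
        for x,dz in((-23e-3,.052),(-9e-3,0),(16e-3,0),(.016,.044)):
            u,v=proj(s,W(x,0,hh+dz)); cv2.circle(im,(int((u+.5-x0)*k),int((v+.5-y0)*k)),3,c,1)
    u,v=proj(s,W(.05,0,.014)); cv2.drawMarker(im,(int((u+.5-x0)*k),int((v+.5-y0)*k)),(0,255,255),0,12,1)
    return im
E
python3 - <<'E'
from ov import *
H=[(.222,(0,0,255)),(.244,(0,255,0)),(.266,(255,0,255))]
w=wrist(); a=crop(w,290,90,130,120,6,H); t=r.snapshot('top'); b=crop(t,262,175,65,60,6,H)
b=cv2.copyMakeBorder(b,0,a.shape[0]-b.shape[0],0,0,0)
o=np.hstack([a,b]); o=cv2.resize(o,None,fx=800/o.shape[1],fy=800/o.shape[1],interpolation=cv2.INTER_AREA); cv2.imwrite('pics/ov1.png',o)
E
```

```text
(no output)
```

View pics/ov1.png

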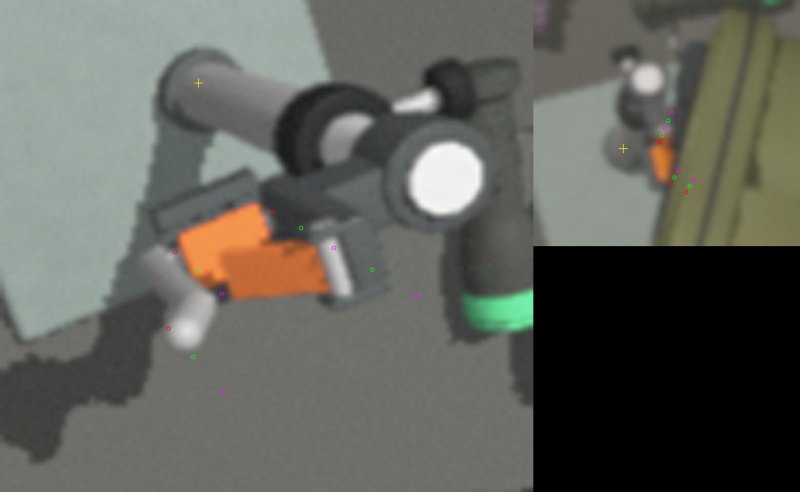

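The overlay puts the tip and the keeper hinge where a seat height of about 0.227 m and the assumed origin predict, within about 3 mm. There is a knob on the stand's +y side, so I'll grip on -y. Next I check the height of the column top against the gripper body.

```bash
python3 - <<'E'
from ov import *
w=wrist()
for z in(.22,.24,.26,.28,.3): print(z,np.round(proj(w,W(.05,0,z)),1), 'tip-19',np.round(proj(w,W(-.019,0,z)),1),'hinge',np.round(proj(w,W(.016,0,z)),1))
E
```

```text
0.22 [387.9 127.6] tip-19 [322.2 154.8] hinge [355.1 141.2]
0.24 [396.2 130.5] tip-19 [326.3 159.2] hinge [361.3 144.9]
0.26 [405.6 133.8] tip-19 [331.  164.3] hinge [368.3 149. ]
0.28 [416.4 137.5] tip-19 [336.2 170. ] hinge [376.2 153.8]
0.3 [428.8 141.8] tip-19 [342.3 176.6] hinge [385.4 159.3]
```

```bash
python3 -m jog '[{"translation":[0.77,0.1,0],"twist":0,"claw":100},{"translation":[0.77,0.1,0],"twist":0,"claw":100},{"translation":[0.77,0.1,0],"twist":0,"claw":100},{"translation":[0.77,0.1,0],"twist":0,"claw":100},{"translation":[0.77,0.1,0],"twist":0,"claw":100},{"translation":[0.77,0.1,0],"twist":0,"claw":100},{"translation":[0.77,0.1,0],"twist":0,"claw":100},{"translation":[0.77,0.1,0],"twist":0,"claw":100},{"translation":[0,0,0],"twist":0,"claw":100},{"translation":[0,0,0],"twist":0,"claw":100}]'
python3 - <<'E'
from h import *
s=wrist()
for n,z in dict(rack=0,wheel=.1135,wheel_grip=.1955).items():
    for d in r.spot_point(n,'wrist')[:2]: print(n,round(d['confidence'],2),np.round(d['location']),onz(s,d['location'],z).round(3))
im=cv2.cvtColor(s['img'],cv2.COLOR_RGB2BGR).copy()
c0=np.array([.490,.035]);yw=np.radians(-7.7); ax=np.array([np.cos(yw),np.sin(yw)]); ay=np.array([-ax[1],ax[0]])
for a in np.radians(np.arange(-70,71,10)):
    for e,c in((-.005,(0,0,255)),(.005,(0,255,0))):
        p=c0+ax*e+ay*.1*np.sin(a); u,v=proj(s,[p[0],p[1],.1135+.1*np.cos(a)]); cv2.circle(im,(int(u),int(v)),1,c,-1)
for x,y in((-42,-75),(42,-75),(42,75),(-42,75)):
    p=c0+ax*x/1e3+ay*y/1e3; u,v=proj(s,[*p,0.]); cv2.circle(im,(int(u),int(v)),3,(0,255,255),1)
cv2.imwrite('pics/w2.png',cv2.resize(im,(800,600),interpolation=cv2.INTER_CUBIC))
E
```

```text
clock: 5.23
tool_pos: [0.4818, -0.0595, 0.3766]
eef_rot: [0.752, 0.659, 0.0, 0.0]
contact_force: [-0.6, -1.3, -0.7]
opening: 1.003
rack 0.82 [ 73. 252.] [0.491 0.037 0.   ]
wheel 0.89 [ 75. 251.] [0.489 0.032 0.113]
wheel_grip 0.9 [ 22. 254.] [0.499 0.077 0.196]
```

View pics/w2.png

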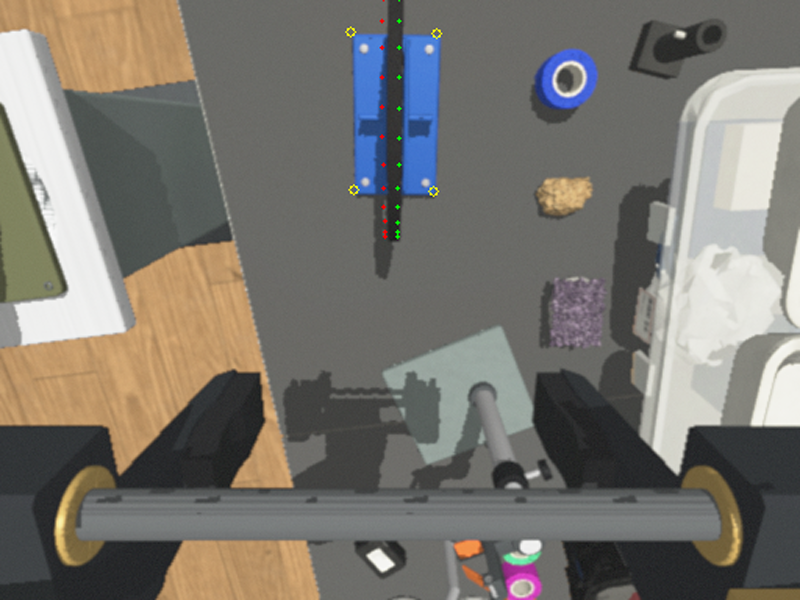

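The overlay shows the wheel and cradle about 3 mm further along +x and 3 mm along -y than the model, so the wheel centre is about (0.493, 0.032). I descend to the -y grip point.

```bash
python3 -m jog '[{"translation":[0.53,0,0],"twist":0,"claw":100},{"translation":[0.52,0,0],"twist":0,"claw":100},{"translation":[0,0,0.7],"twist":0,"claw":100},{"translation":[0,0,0.7],"twist":0,"claw":100},{"translation":[0,0,0.7],"twist":0,"claw":100},{"translation":[0,0,0.7],"twist":0,"claw":100},{"translation":[0,0,0.7],"twist":0,"claw":100},{"translation":[0,0,0.7],"twist":0,"claw":100},{"translation":[0,0,0.5],"twist":0,"claw":100},{"translation":[0,0,0.4],"twist":0,"claw":100},{"translation":[0,0,0],"twist":0,"claw":100},{"translation":[0,0,0],"twist":0,"claw":100}]'
python3 -m jog '[{"translation":[0,0,0],"twist":0,"claw":40},{"translation":[0,0,0],"twist":0,"claw":30},{"translation":[0,0,0],"twist":0,"claw":25},{"translation":[0,0,0],"twist":0,"claw":20},{"translation":[0,0,0],"twist":0,"claw":15},{"translation":[0,0,0],"twist":0,"claw":10},{"translation":[0,0,0],"twist":0,"claw":0},{"translation":[0,0,0],"twist":0,"claw":0},{"translation":[0,0,0],"twist":0,"claw":0},{"translation":[0,0,0],"twist":0,"claw":0},{"translation":[0,0,0],"twist":0,"claw":0},{"translation":[0,0,0],"twist":0,"claw":0}]' 80
```

```text
clock: 6.43
tool_pos: [0.4868, -0.0205, 0.1721]
eef_rot: [0.754, 0.657, -0.001, -0.0]
contact_force: [0.5, -0.5, 0.6]
opening: 0.995
clock: 7.43
tool_pos: [0.4872, -0.0194, 0.1724]
eef_rot: [0.753, 0.658, -0.0, 0.0]
contact_force: [0.4, -0.3, 0.6]
opening: 0.117
```

```bash
python3 -m jog '[{"translation":[0,0,0],"twist":0,"claw":0},{"translation":[0,0,-0.1],"twist":0,"claw":0},{"translation":[0,0,-0.2],"twist":0,"claw":0},{"translation":[0,0,-0.3],"twist":0,"claw":0},{"translation":[0,0,-0.3],"twist":0,"claw":0},{"translation":[0,0,-0.3],"twist":0,"claw":0},{"translation":[0,0,-0.3],"twist":0,"claw":0},{"translation":[0,0,-0.3],"twist":0,"claw":0},{"translation":[0,0,-0.3],"twist":0,"claw":0},{"translation":[0,0,-0.3],"twist":0,"claw":0},{"translation":[0,0,-0.1],"twist":0,"claw":0},{"translation":[0,0,0],"twist":0,"claw":0},{"translation":[0,0,0],"twist":0,"claw":0}]'
python3 - <<'E'
from h import *
st=r.get_state(); print(st['opening'],st['contact_force'],st['moment'],st['tool_pos'])
s=r.snapshot('scene'); im=cv2.cvtColor(s['img'],cv2.COLOR_RGB2BGR)
print(r.spot_in('wheel','scene'),r.spot_point('wheel','scene'))
a=cv2.resize(im[90:290,130:330],None,fx=2.9,fy=2.9,interpolation=cv2.INTER_CUBIC).copy()
G=np.array([.4872,-.0194]);yw=np.radians(-7.7);ax=np.array([np.cos(yw),np.sin(yw)]);ay=np.array([-ax[1],ax[0]])
c=G+.05*ay; zc=st['tool_pos'][2]+.019-.078; print(c,zc)
for t in np.radians(np.arange(0,360,10)):
    p=c+ay*.1*np.sin(t); u,v=proj(s,[*p,zc+.1*np.cos(t)]); cv2.circle(a,(int((u+.5-130)*2.9),int((v+.5-90)*2.9)),1,(0,0,255),-1)
cv2.imwrite('pics/lift.png',a)
E
```

```text
clock: 8.52
tool_pos: [0.4869, -0.0196, 0.2724]
eef_rot: [0.753, 0.658, -0.0, 0.0]
contact_force: [-0.0, -0.3, -2.8]
opening: 0.096
0.0962144142614573 [-0.04102872 -0.34904132 -2.79814325] [-0.11835901 -0.0708068   0.05070224] [ 0.48689044 -0.01960798  0.27235584]
[{'rect': [187.8, 142.3, 215.5, 184.9], 'confidence': 0.9}] []
[0.49389931 0.03014916] 0.21335583927575807
```

View pics/lift.png

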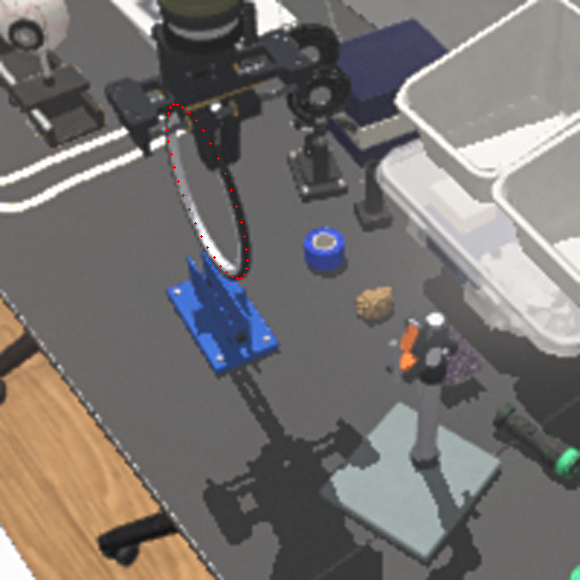

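The wheel is held and still matches the predicted outline (rim edge from about (180,105) to (240,275) in the crop), so it has not turned in the fingers. Now I raise it, turn it to the stand's yaw and go to the mouth side.

```bash
python3 -m jog '[{"translation":[0,0,-0.15],"twist":-0.3,"claw":0},{"translation":[0,0,-0.15],"twist":-0.6,"claw":0},{"translation":[0,0,-0.14],"twist":-0.6,"claw":0},{"translation":[0,0,0],"twist":-0.6,"claw":0},{"translation":[0,0,0],"twist":-0.6,"claw":0},{"translation":[0,0,0],"twist":-0.6,"claw":0},{"translation":[0,0,0],"twist":-0.6,"claw":0},{"translation":[0,0,0],"twist":0,"claw":0}]'
python3 -m jog '[{"translation":[-0.1,-0.1,0],"twist":0,"claw":0},{"translation":[-0.2,-0.2,0],"twist":0,"claw":0},{"translation":[-0.3,-0.3,0],"twist":0,"claw":0},{"translation":[-0.4,-0.38,0],"twist":0,"claw":0},{"translation":[-0.4,-0.38,0],"twist":0,"claw":0},{"translation":[-0.4,-0.38,0],"twist":0,"claw":0},{"translation":[-0.4,-0.38,0],"twist":0,"claw":0},{"translation":[-0.4,-0.38,0],"twist":0,"claw":0},{"translation":[-0.4,-0.38,0],"twist":0,"claw":0},{"translation":[-0.4,-0.38,0],"twist":0,"claw":0},{"translation":[-0.4,-0.3,0],"twist":0,"claw":0},{"translation":[-0.4,-0.12,0],"twist":0,"claw":0},{"translation":[-0.4,0,0],"twist":0,"claw":0},{"translation":[-0.4,0,0],"twist":0,"claw":0},{"translation":[-0.4,0,0],"twist":0,"claw":0}]'
python3 -m jog '[{"translation":[-0.4,0,0],"twist":0,"claw":0},{"translation":[-0.4,0,0],"twist":0,"claw":0},{"translation":[-0.4,0,0],"twist":0,"claw":0},{"translation":[-0.4,0,0],"twist":0,"claw":0},{"translation":[-0.4,0,0],"twist":0,"claw":0},{"translation":[-0.3,0,0],"twist":0,"claw":0},{"translation":[-0.2,0,0],"twist":0,"claw":0},{"translation":[-0.1,0,0],"twist":0,"claw":0},{"translation":[0,0,0],"twist":0,"claw":0},{"translation":[0,0,0],"twist":0,"claw":0}]'
cat > loc.py <<'E'
from ov import *
def tcp():
    st=r.get_state(); d=st['tool_pos'][:2]-O; c,s=np.cos(yaw),np.sin(yaw); m=R.from_quat(st['eef_rot']).as_matrix()
    print('t',round(st['clock'],2),'stand xy mm',np.round([1e3*(c*d[0]+s*d[1]),1e3*(c*d[1]-s*d[0])],1),'tcp z',round(1e3*st['tool_pos'][2],1),'dyaw',round(np.degrees(np.arctan2(m[1,1],m[0,1]))-15.7,1),'F',st['contact_force'].round(2),'M',st['moment'].round(3),'op',round(st['opening'],3))
    return st
E
python3 - <<'E'
from loc import *
st=tcp()
ims=[]
for c in('scene','top'):
    s=r.snapshot(c); im=cv2.cvtColor(s['img'],cv2.COLOR_RGB2BGR)
    u,v=proj(s,W(-.02,0,.22)); x0,y0=int(u)-55,int(v)-75; k=5 if c=='scene' else 3.5
    a=cv2.resize(im[y0:y0+120,x0:x0+(110 if c=='scene' else 100)],None,fx=4,fy=4,interpolation=cv2.INTER_CUBIC).copy()
    d=st['tool_pos'][:2]-O; cc,ss=np.cos(yaw),np.sin(yaw); X=cc*d[0]+ss*d[1];Y=cc*d[1]-ss*d[0]+.05; Z=st['tool_pos'][2]+.019-.078
    for t in np.radians(np.arange(0,360,10)):
        for rr,col in((.1,(0,0,255)),(.086,(0,255,255))):
            u,v=proj(s,W(X,Y+rr*np.sin(t),Z+rr*np.cos(t))); cv2.circle(a,(int((u+.5-x0)*4),int((v+.5-y0)*4)),1,col,-1)
    for p in((-.019,.279),(.016,.271),(-.009,.227),(.016,.227)):
        u,v=proj(s,W(p[0],0,p[1])); cv2.circle(a,(int((u+.5-x0)*4),int((v+.5-y0)*4)),3,(0,255,0),1)
    ims.append(a)
cv2.imwrite('pics/app.png',cv2.resize(np.hstack(ims),None,fx=.94,fy=.94))
E
```

```text
clock: 9.33
tool_pos: [0.4867, -0.0195, 0.2893]
eef_rot: [0.603, 0.797, -0.0, -0.001]
contact_force: [0.2, 0.7, -1.8]
opening: 0.098
clock: 10.58
tool_pos: [0.4033, -0.2684, 0.2899]
eef_rot: [0.605, 0.796, -0.0, -0.0]
contact_force: [0.3, 0.8, -1.6]
opening: 0.097
clock: 11.42
tool_pos: [0.4318, -0.3666, 0.2899]
eef_rot: [0.604, 0.797, 0.0, -0.0]
contact_force: [-0.1, -0.0, -0.6]
opening: 0.09
t 11.42 stand xy mm [-89.8 -50.5] tcp z 289.9 dyaw -0.0 F [-0.08 -0.   -0.64] M [-0.09  -0.12  -0.022] op 0.09
```

View pics/app.png

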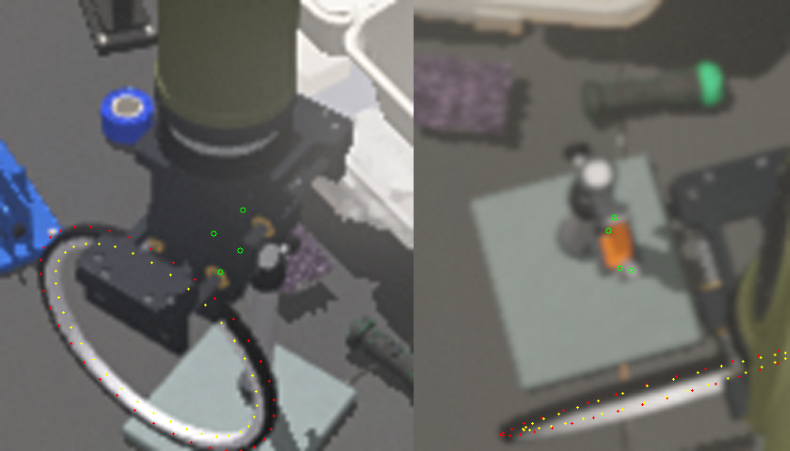

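The predicted hoop outline and hook points agree with both views to within 2–3 mm: keeper at (617,242) in the top crop, rim end at (505,435). The rim's top is well above the tip, so I move in over the mouth.

```bash
python3 -m jog '[{"translation":[0,0.1,0],"twist":0,"claw":0},{"translation":[0,0.2,0],"twist":0,"claw":0},{"translation":[-0.05,0.2,0],"twist":0,"claw":0},{"translation":[0,0.2,0],"twist":0,"claw":0},{"translation":[0,0.2,0],"twist":0,"claw":0},{"translation":[0,0.2,0],"twist":0,"claw":0},{"translation":[0,0.2,0],"twist":0,"claw":0},{"translation":[0,0.2,0],"twist":0,"claw":0},{"translation":[0,0.2,0],"twist":0,"claw":0},{"translation":[0,0.2,0],"twist":0,"claw":0},{"translation":[0,0.2,0],"twist":0,"claw":0},{"translation":[0,0.15,0],"twist":0,"claw":0},{"translation":[0,0,0],"twist":0,"claw":0},{"translation":[0,0,0],"twist":0,"claw":0}]'
python3 - <<'E'
from loc import *
st=tcp(); ims=[]
s=wrist(); u,v=proj(s,W(0,0,.27)); print(u,v)
im=cv2.cvtColor(s['img'],cv2.COLOR_RGB2BGR); k=1.55
a=cv2.resize(im,None,fx=k,fy=k,interpolation=cv2.INTER_CUBIC).copy()
for p in((-.019,.279),(.016,.271),(-.009,.227),(.016,.227)):
    u,v=proj(s,W(p[0],0,p[1])); cv2.circle(a,(int(u*k),int(v*k)),4,(0,255,0),1)
cv2.imwrite('pics/over.png',a)
E
```

```text
clock: 12.68
tool_pos: [0.5193, -0.3447, 0.2899]
eef_rot: [0.604, 0.797, -0.0, -0.0]
contact_force: [-0.8, -0.3, -1.7]
opening: 0.098
t 12.68 stand xy mm [  0.4 -53. ] tcp z 289.9 dyaw 0.0 F [-0.81 -0.32 -1.73] M [-0.189 -0.073  0.061] op 0.098
253.4150627954635 136.36127121859803
```

View pics/over.png

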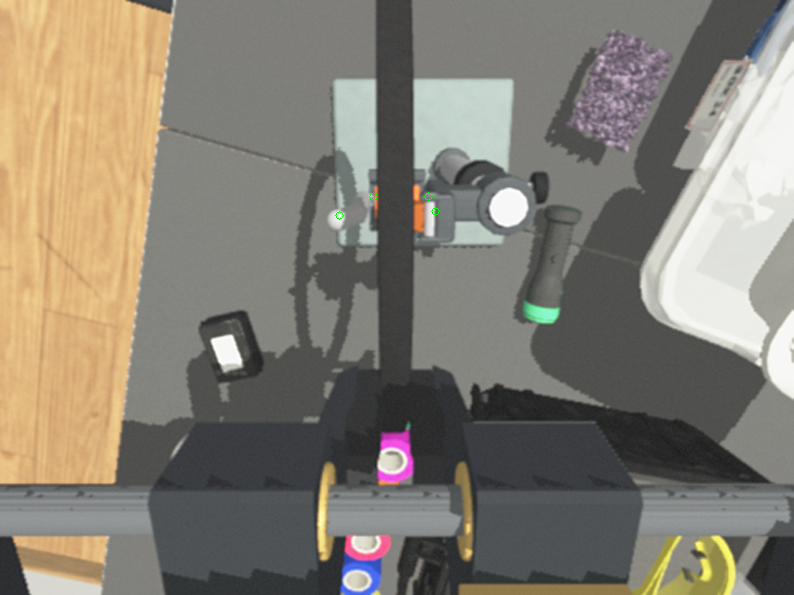

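The view from over the mouth agrees closely: tip at (338,217) against a predicted (339,216), hinge at (431,220), and the rim strip centred at u≈395 between them. I lower in guarded steps.

```bash
python3 -m jog '[{"translation":[0,0,0.1],"twist":0,"claw":0},{"translation":[0,0,0.15],"twist":0,"claw":0},{"translation":[0,0,0.15],"twist":0,"claw":0},{"translation":[0,0,0.15],"twist":0,"claw":0},{"translation":[0,0,0.15],"twist":0,"claw":0},{"translation":[0,0,0.1],"twist":0,"claw":0},{"translation":[0,0,0],"twist":0,"claw":0},{"translation":[0,0,0],"twist":0,"claw":0},{"translation":[0,0,0],"twist":0,"claw":0}]'; python3 -c "from loc import *;tcp()"
python3 -m jog '[{"translation":[0,0,0.05],"twist":0,"claw":0},{"translation":[0,0,0.05],"twist":0,"claw":0},{"translation":[0,0,0.05],"twist":0,"claw":0},{"translation":[0,0,0.05],"twist":0,"claw":0},{"translation":[0,0,0.05],"twist":0,"claw":0},{"translation":[0,0,0],"twist":0,"claw":0},{"translation":[0,0,0],"twist":0,"claw":0}]';  python3 -c "from loc import *;tcp()"
```

```text
clock: 13.48
tool_pos: [0.5194, -0.3449, 0.2583]
eef_rot: [0.604, 0.797, 0.0, 0.0]
contact_force: [0.0, -0.3, -2.1]
opening: 0.096
t 13.48 stand xy mm [  0.4 -53.3] tcp z 258.3 dyaw -0.0 F [ 0.01 -0.32 -2.09] M [-0.151 -0.194  0.025] op 0.096
clock: 14.07
tool_pos: [0.519, -0.3449, 0.2479]
eef_rot: [0.604, 0.797, -0.0, -0.0]
contact_force: [-0.4, 0.4, -2.1]
opening: 0.095
t 14.07 stand xy mm [  0.1 -53.2] tcp z 247.9 dyaw -0.0 F [-0.35  0.44 -2.13] M [-0.14  -0.098  0.042] op 0.095
```

```bash
D='{"translation":[0,0,0.05],"twist":0,"claw":0}'; python3 -m jog '[{"translation":[0,0,0.05],"twist":0,"claw":0},{"translation":[0,0,0.05],"twist":0,"claw":0},{"translation":[0,0,0.05],"twist":0,"claw":0},{"translation":[0,0,0.05],"twist":0,"claw":0},{"translation":[0,0,0.05],"twist":0,"claw":0},{"translation":[0,0,0],"twist":0,"claw":0}]' >/dev/null;  python3 -c "from loc import *;tcp()"
python3 -m jog '[{"translation":[0,0,0.05],"twist":0,"claw":0},{"translation":[0,0,0.05],"twist":0,"claw":0},{"translation":[0,0,0.05],"twist":0,"claw":0},{"translation":[0,0,0],"twist":0,"claw":0}]' >/dev/null;  python3 -c "from loc import *;tcp()"
python3 -m jog '[{"translation":[0,0,0.05],"twist":0,"claw":0},{"translation":[0,0,0.05],"twist":0,"claw":0},{"translation":[0,0,0],"twist":0,"claw":0}]' >/dev/null;  python3 -c "from loc import *;tcp()"
```

```text
t 14.57 stand xy mm [ -0.2 -53.1] tcp z 237.4 dyaw -0.0 F [-0.32  0.3  -1.88] M [-0.148 -0.091 -0.033] op 0.093
t 14.9 stand xy mm [ -0.2 -53.3] tcp z 231.9 dyaw -0.0 F [-1.2  -0.88  0.27] M [-0.094  0.119  0.03 ] op 0.092
t 15.15 stand xy mm [ -0.2 -53.4] tcp z 228.1 dyaw -0.0 F [-2.22 -1.63  3.99] M [-0.028  0.433  0.103] op 0.097
```

```bash
python3 -m jog '[{"translation":[0,0,0.05],"twist":0,"claw":0},{"translation":[0,0,0.05],"twist":0,"claw":0},{"translation":[0,0,0],"twist":0,"claw":0}]' >/dev/null;  python3 -c "from loc import *;tcp()"
python3 -m jog '[{"translation":[0,0,0.05],"twist":0,"claw":0},{"translation":[0,0,0.05],"twist":0,"claw":0},{"translation":[0,0,0],"twist":0,"claw":0}]' >/dev/null;  python3 -c "from loc import *;tcp()"
```

```text
t 15.4 stand xy mm [ -0.6 -53.4] tcp z 223.5 dyaw -0.0 F [-2.35 -0.98  3.46] M [-0.216  0.474  0.114] op 0.098
t 15.65 stand xy mm [ -0.6 -53.2] tcp z 219.3 dyaw -0.0 F [-3.17 -0.24  1.85] M [-0.203  0.592  0.141] op 0.098
```

```bash
python3 -m jog '[{"translation":[0,0,0.05],"twist":0,"claw":0},{"translation":[0,0,0.05],"twist":0,"claw":0},{"translation":[0,0,0],"twist":0,"claw":0}]' >/dev/null;  python3 -c "from loc import *;tcp()"
python3 -m jog '[{"translation":[0,0,0.05],"twist":0,"claw":0},{"translation":[0,0,0.05],"twist":0,"claw":0},{"translation":[0,0,0],"twist":0,"claw":0}]' >/dev/null;  python3 -c "from loc import *;tcp()"
python3 -m jog '[{"translation":[0,0,0.04],"twist":0,"claw":0},{"translation":[0,0,0.04],"twist":0,"claw":0},{"translation":[0,0,0],"twist":0,"claw":0}]' >/dev/null;  python3 -c "from loc import *;tcp()"
```

```text
t 15.9 stand xy mm [ -0.5 -52.9] tcp z 215.2 dyaw -0.0 F [-3.87 -1.51  0.42] M [-0.322  0.697  0.235] op 0.094
t 16.15 stand xy mm [ -0.6 -53. ] tcp z 211.2 dyaw -0.0 F [-4.08 -0.94 -1.62] M [-0.304  0.722  0.185] op 0.094
t 16.4 stand xy mm [ -0.1 -53.2] tcp z 208.4 dyaw -0.0 F [-4.71 -2.16  0.46] M [-0.32   0.713  0.222] op 0.096
```

```bash
for i in 1; do :; done; python3 -m jog '[{"translation":[0,0,0.03],"twist":0,"claw":0},{"translation":[0,0,0.03],"twist":0,"claw":0},{"translation":[0,0,0],"twist":0,"claw":0}]' >/dev/null;  python3 -c "from loc import *;tcp()"
python3 -m jog '[{"translation":[0,0,0.025],"twist":0,"claw":0},{"translation":[0,0,0.025],"twist":0,"claw":0},{"translation":[0,0,0],"twist":0,"claw":0}]' >/dev/null;  python3 -c "from loc import *;tcp()"
python3 -m jog '[{"translation":[0,0,0.025],"twist":0,"claw":0},{"translation":[0,0,0.025],"twist":0,"claw":0},{"translation":[0,0,0],"twist":0,"claw":0}]' >/dev/null;  python3 -c "from loc import *;tcp()"
```

```text
t 16.65 stand xy mm [  0.  -53.3] tcp z 206.2 dyaw -0.0 F [-3.7  -1.51  1.04] M [-0.306  0.713  0.201] op 0.094
t 16.9 stand xy mm [  0.  -53.3] tcp z 204.2 dyaw -0.0 F [-4.31 -1.28  0.02] M [-0.329  0.746  0.15 ] op 0.096
t 17.15 stand xy mm [  1.2 -53. ] tcp z 202.3 dyaw -0.0 F [-0.88  0.13 -1.39] M [-0.194 -0.198  0.051] op 0.096
```

The side force has vanished at z = 0.202, so the keeper has snapped over. I keep feeling for the seat.

```bash
python3 -m jog '[{"translation":[0,0,0.025],"twist":0,"claw":0},{"translation":[0,0,0],"twist":0,"claw":0},{"translation":[0,0,0],"twist":0,"claw":0}]' >/dev/null;  python3 -c "from loc import *;tcp()"
python3 -m jog '[{"translation":[0,0,0.025],"twist":0,"claw":0},{"translation":[0,0,0],"twist":0,"claw":0},{"translation":[0,0,0],"twist":0,"claw":0}]' >/dev/null;  python3 -c "from loc import *;tcp()"
python3 -m jog '[{"translation":[0,0,0.02],"twist":0,"claw":0},{"translation":[0,0,0],"twist":0,"claw":0},{"translation":[0,0,0],"twist":0,"claw":0}]' >/dev/null;  python3 -c "from loc import *;tcp()"
```

```text
t 17.4 stand xy mm [  1.4 -52.9] tcp z 201.6 dyaw 0.0 F [ 0.73 -0.05 -1.19] M [-0.159 -0.102 -0.052] op 0.096
t 17.65 stand xy mm [  0.5 -53.1] tcp z 200.5 dyaw -0.0 F [ 0.42 -0.35 -0.72] M [-0.049 -0.204 -0.004] op 0.096
t 17.9 stand xy mm [  0.4 -53.1] tcp z 199.8 dyaw -0.0 F [ 0.75  0.13 -0.76] M [ 0.075 -0.251 -0.049] op 0.097
```

```bash
python3 -m jog '[{"translation":[0,0,0.02],"twist":0,"claw":0},{"translation":[0,0,0],"twist":0,"claw":0},{"translation":[0,0,0],"twist":0,"claw":0}]' >/dev/null;  python3 -c "from loc import *;tcp()"
python3 -m jog '[{"translation":[0,0,0.02],"twist":0,"claw":0},{"translation":[0,0,0],"twist":0,"claw":0},{"translation":[0,0,0],"twist":0,"claw":0}]' >/dev/null;  python3 -c "from loc import *;tcp()"
```

```text
t 18.15 stand xy mm [  0.5 -53.2] tcp z 199.1 dyaw -0.0 F [-0.36  1.08  0.38] M [ 0.124 -0.218 -0.013] op 0.095
t 18.4 stand xy mm [  0.5 -53.2] tcp z 198.3 dyaw -0.0 F [1.33 0.93 3.25] M [ 0.227 -0.178 -0.064] op 0.098
```

Contact: about 5 N on the seat at TCP z = 0.1983, which matches a seat height of 0.227. I take one look before letting go.

```bash
python3 - <<'E'
from loc import *
tcp(); s=wrist(); a=cv2.cvtColor(s['img'],cv2.COLOR_RGB2BGR)[70:230,180:360]
b=r.snapshot('scene'); u,v=proj(b,W(0,0,.2)); b=cv2.cvtColor(b['img'],cv2.COLOR_RGB2BGR)[int(v)-60:int(v)+60,int(u)-55:int(u)+45]
a=cv2.resize(a,(450,400),interpolation=cv2.INTER_CUBIC);b=cv2.resize(b,(333,400),interpolation=cv2.INTER_CUBIC)
cv2.imwrite('pics/home.png',np.hstack([a,b]))
E
```

```text
t 18.4 stand xy mm [  0.5 -53.2] tcp z 198.3 dyaw -0.0 F [1.33 0.93 3.25] M [ 0.227 -0.178 -0.064] op 0.098
```

View pics/home.png

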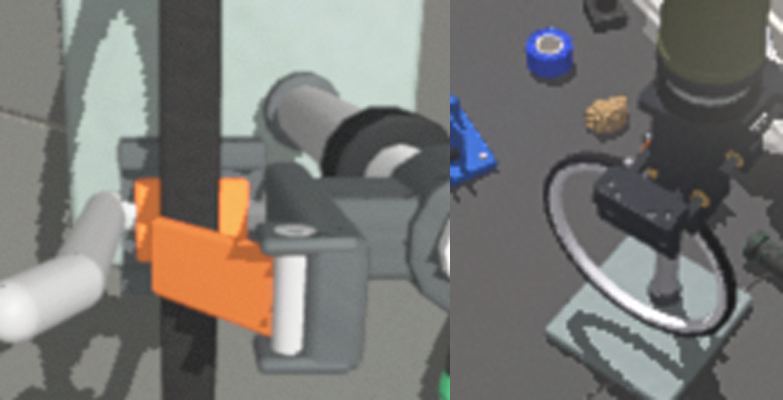

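The picture shows the orange keeper leaf at (215,270) lying across and above the rim, with the rim down on the seat plate behind it. I let go.

```bash
python3 -m jog '[{"translation":[0,0,0],"twist":0,"claw":14},{"translation":[0,0,0],"twist":0,"claw":17},{"translation":[0,0,0],"twist":0,"claw":20},{"translation":[0,0,0],"twist":0,"claw":30},{"translation":[0,0,0],"twist":0,"claw":40},{"translation":[0,0,0],"twist":0,"claw":50},{"translation":[0,0,0],"twist":0,"claw":50},{"translation":[0,0,0],"twist":0,"claw":50},{"translation":[0,0,0],"twist":0,"claw":50}]'
python3 -m jog '[{"translation":[0,0,-0.1],"twist":0,"claw":50},{"translation":[0,0,-0.1],"twist":0,"claw":50},{"translation":[0,0,-0.1],"twist":0,"claw":50},{"translation":[0,0,-0.2],"twist":0,"claw":50},{"translation":[0,0,-0.3],"twist":0,"claw":50},{"translation":[0,0,-0.4],"twist":0,"claw":50},{"translation":[0,0,-0.5],"twist":0,"claw":50},{"translation":[0,0,-0.5],"twist":0,"claw":50},{"translation":[0,0,-0.5],"twist":0,"claw":50},{"translation":[0,0,-0.5],"twist":0,"claw":50},{"translation":[0,0,0],"twist":0,"claw":50},{"translation":[0,0,0],"twist":0,"claw":50}]'
python3 -m jog '[{"translation":[-0.5,0,0],"twist":0,"claw":50},{"translation":[-0.5,0,0],"twist":0,"claw":50},{"translation":[-0.5,0,0],"twist":0,"claw":50},{"translation":[0,0,0],"twist":0,"claw":50},{"translation":[0,0,0],"twist":0,"claw":50},{"translation":[0,0,0],"twist":0,"claw":50},{"translation":[0,0,0],"twist":0,"claw":50},{"translation":[0,0,0],"twist":0,"claw":50},{"translation":[0,0,0],"twist":0,"claw":50},{"translation":[0,0,0],"twist":0,"claw":50},{"translation":[0,0,0],"twist":0,"claw":50},{"translation":[0,0,0],"twist":0,"claw":50},{"translation":[0,0,0],"twist":0,"claw":50},{"translation":[0,0,0],"twist":0,"claw":50},{"translation":[0,0,0],"twist":0,"claw":50},{"translation":[0,0,0],"twist":0,"claw":50},{"translation":[0,0,0],"twist":0,"claw":50},{"translation":[0,0,0],"twist":0,"claw":50},{"translation":[0,0,0],"twist":0,"claw":50},{"translation":[0,0,0],"twist":0,"claw":50}]'
python3 - <<'E'
from loc import *
tcp(); s=wrist(); s0=s['img'].copy()
a=cv2.cvtColor(s['img'],cv2.COLOR_RGB2BGR)[0:240,140:410]
b=r.snapshot('scene'); b0=b['img'].astype(int); u,v=proj(b,W(0,0,.2)); v,u=int(v),int(u); bb=cv2.cvtColor(b['img'],cv2.COLOR_RGB2BGR)[v-60:v+60,u-55:u+45]
a=cv2.resize(a,(450,400),interpolation=cv2.INTER_CUBIC);bb=cv2.resize(bb,(333,400),interpolation=cv2.INTER_CUBIC)
cv2.imwrite('pics/end.png',np.hstack([a,bb]))
for i in range(6): n=r.snapshot('scene')['img'].astype(int)
print('motion in .3 s, mean abs px diff',np.abs(n-b0)[v-60:v+60,u-55:u+45].mean(), r.spot_in('wheel','scene')[:1])
E
```

```text
clock: 19.25
tool_pos: [0.5191, -0.3449, 0.198]
eef_rot: [0.604, 0.797, -0.0, 0.0]
contact_force: [0.5, -0.1, -0.2]
opening: 0.5
clock: 20.25
tool_pos: [0.5199, -0.3449, 0.3279]
eef_rot: [0.604, 0.797, 0.0, 0.002]
contact_force: [-0.0, 0.2, 0.1]
opening: 0.5
clock: 21.92
tool_pos: [0.5354, -0.4026, 0.326]
eef_rot: [0.604, 0.797, -0.0, 0.0]
contact_force: [-0.3, -0.3, 0.4]
opening: 0.495
t 21.92 stand xy mm [ 1.000e-01 -1.132e+02] tcp z 326.0 dyaw -0.0 F [-0.33 -0.3   0.39] M [-0.01  -0.098  0.013] op 0.495
motion in .3 s, mean abs px diff 1.4116944444444444 [{'rect': [239.1, 207.5, 298.1, 258.4], 'confidence': 0.91}]
```

View pics/end.png

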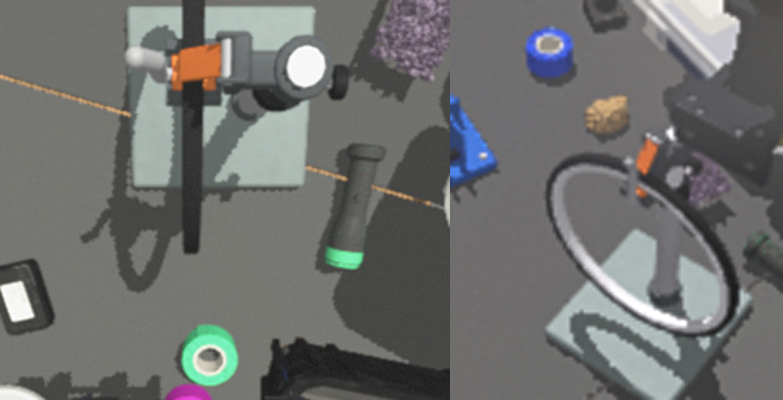

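The wheel hangs on the hook with the orange keeper at (198,65) across and above the rim, the gripper clear and the bystanders in place. I let any swing die out, check for motion and hand in.

```bash
Z='x'; for k in 1 2 3; do python3 -m jog '[{"translation":[0,0,0],"twist":0,"claw":50},{"translation":[0,0,0],"twist":0,"claw":50},{"translation":[0,0,0],"twist":0,"claw":50},{"translation":[0,0,0],"twist":0,"claw":50},{"translation":[0,0,0],"twist":0,"claw":50},{"translation":[0,0,0],"twist":0,"claw":50},{"translation":[0,0,0],"twist":0,"claw":50},{"translation":[0,0,0],"twist":0,"claw":50},{"translation":[0,0,0],"twist":0,"claw":50},{"translation":[0,0,0],"twist":0,"claw":50},{"translation":[0,0,0],"twist":0,"claw":50},{"translation":[0,0,0],"twist":0,"claw":50},{"translation":[0,0,0],"twist":0,"claw":50},{"translation":[0,0,0],"twist":0,"claw":50},{"translation":[0,0,0],"twist":0,"claw":50},{"translation":[0,0,0],"twist":0,"claw":50},{"translation":[0,0,0],"twist":0,"claw":50},{"translation":[0,0,0],"twist":0,"claw":50},{"translation":[0,0,0],"twist":0,"claw":50},{"translation":[0,0,0],"twist":0,"claw":50}]' >/dev/null; done
python3 - <<'E'
from loc import *
g=lambda:cv2.GaussianBlur(cv2.cvtColor(r.snapshot('scene')['img'],cv2.COLOR_RGB2GRAY),(5,5),0).astype(int)
f=[g() for _ in range(9)]
w=slice(195,270),slice(230,310); t=slice(300,375),slice(100,180)
for n in f[1::2]: print('wheel',np.abs(n-f[0])[w].max(),'static ref',np.abs(n-f[0])[t].max())
tcp(); print(r.finish_job())
E
```

```text
wheel 8 static ref 1
wheel 14 static ref 1
wheel 18 static ref 1
wheel 13 static ref 1
t 27.82 stand xy mm [ 1.000e-01 -1.132e+02] tcp z 326.1 dyaw -0.0 F [-0.27  0.41  0.27] M [-0.037 -0.114 -0.038] op 0.498
the job is handed in; nothing more can be done
None
```

The wheel is hanging on the J-hook and the job is handed in at about 28 s. My last motion check did not come out clean, so I can't say for certain it was at rest.

- **Lift and approach:** I gripped the rim about 31–33° from the top on its -y side and lifted it out of the cradle. It did not turn in the fingers. I asked for 80 N, but the gripper is listed only to 60 N.
- **Lowering:** The rim met the keeper at about 6 N. The side force then dropped to zero when the keeper snapped back, and I stopped with about 5 N on the seat. The stop fits the seat height of about 0.227 m that I had estimated from the pictures. The forces I read never came near 20 N.
- **After letting go:** The last picture shows the rim in the hook with the orange keeper across and above it. The gripper is clear and the nearby bystanders show no shift, though I did not measure them. I could not read the seat and keeper joints directly, so "fully home" rests on the force, the height and the picture.
- **The check that was not clean:** Comparing frames over about 0.4 s just before hand-in, the wheel region changed by 8–18 grey levels, against 1 in a still area. The wheel was probably still swinging slightly. I think this is below the 0.05 m/s and 0.5 rad/s limits, but I did not measure the speed. The script handed the job in straight after that check, so I did not wait longer.

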